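# Charge the bench air dryer and hold its hatch shut

### The arm

A 6-joint arm with a two-finger parallel gripper is mounted at the origin on a cart in front of the work surface, level with it; the furniture and walls round the work are solid. World frame = base frame: x ahead of the robot, y to its left, z up, the work surface at z = 0. Lengths are in m, angles in rad, forces in N, time in s.
With the tool pointing down it reaches from about 0.35 to 0.775 m from the base axis. Payload 5.5 kg.
Tool frame: the origin (TCP) lies between the finger pads; the fingertips stand 19 mm ahead of it and the grasp point (between the pads) is the TCP; z points along the fingers, y is the line along which they close (so a half turn about z gives the same grasp; the last joint's range is limited). The gripper opens to 85 mm and grips with 20 to 120 N. Pads are 22 mm wide; open, the fingers measure 114 mm over their backs; the gripper's body (76 mm by 85 mm) begins 54 mm behind the grasp point. The pads swing forward as they close: fully open they stand 13 mm farther back than shut.
Start: joints at [1.146, 0.313, 0.046, 1.304, 0, 1.431], TCP at [0.162, 0.552, 0.25] pointing down, gripper open.
Joint ranges: [-2.76, 2.76], [-0.86, 1.69], [-1.03, 1.26], [-2.2, 2.34], [-1.47, 1.5], [-3.14, 3.14]. Speed limits (rad/s): [2.57, 2.57, 3.14, 3.14, 3.14, 3.14].

### API

Orientations are given as a unit quaternion [w, x, y, z].
In Python, from workcell import env gives the robot as it stands.
- The arm moves only by the tool carry_out, never from a script. Its argument "increments" is a list that holds one entry, the list of rows, each a list of 6 numbers: the shift along the tool's x, y, z each as a share of 50 cm, from -1 to 1, then the turn, a rotation vector about the tool's x, y, z each as a share of 2 pi rad, from -1 to 1. In form: [[[x, y, z, ax, ay, az], ...]]. A call has 1 to 5 rows; each row is the pose to reach, as a shift and turn from the pose commanded when the call began, along the tool's axes at that moment, turning the shorter way round; what a row does not reach only later rows make up. A row lasts 1/8 s, in which the tool goes at most 62.5 mm and 10.7 degrees, less where a joint would pass 70% of its speed; a pose out of reach is approached as far as the arm can. A call with a number of a shift or a turn outside -1 to 1 is refused whole. A call with a gripper value outside its range is refused whole. "jaw" is the closure, from 0 (fully open) to 1 (shut), set as the call begins (left out, the last holds). The fingers move at their own pace and stop on an object; "squeeze" is the grip in N (left out, the last holds). Time passes only in rows, so rows that repeat a pose let the fingers close. It gives the time, the measured TCP pose, the force, the opening and the grip force at its end, in the units of the state.
- env.get_state(): the state, without advancing time (a new reading comes with each control period).
- env.read_camera(name): name is "side" or "top" or "wrist"; returns a dict with "frame" (384x512x3 uint8, blue, green, red), "z_map" (384x512 float32, m along the optical axis (not along the pixel's ray), 0 where there is no reading), "intrinsics" (3x3 intrinsics, pixels), "R" (3x3) and "t" (3): a world point X has camera coordinates R X + t; the wrist camera has in their place "T_tool_cam" (4x4, takes a point from camera to tool coordinates, whose origin is the TCP and whose axes are the flange's). Camera axes: x right, y down, z forward; pixel columns grow to the right and rows downward; lengths in m; the calibration is good to about 2 mm. The wrist camera is an equidistant fisheye: a pixel r from the principal point sees the ray r / f radians off the axis. A picture is of the moment at which its call begins: read the wrist's pose just before it.
- env.hand_in(): hands the job in; it is judged then, once.
Trained networks look in the newest picture that a camera, given by its name, has taken for a name from the list of things; names that differ only in an ending like _2 or _b are one class to them, and where a whole thing is asked for, a point or a joint stands for the part that bears it (a point fixed in the world has none). Each returns a list of dicts, best first, with "score" (0 to 1); they miss things now and then, are a little off and sometimes report something else, mostly with a low value. They report only what shows in the picture. A call takes as long as a camera call.
- env.find_in(camera, name): "position" ([x, y, z] in m, in world coordinates, good to about 4 mm: the middle of the surface that is visible of it).
The state is a dict: "clock": time; "joint_pos": joint angles; "qvel": joint speeds; "tau": joint torques, N m; "tcp_pos": TCP position; "orientation": TCP orientation; "wrist_force": force on the tool from outside, world axes, zero at the start; "ft_torque": the same for the moment, N m; "finger_gap": finger opening in m; "grip_force": force on a finger pad.
Only numpy, scipy, OpenCV 4.12 (cv2) and the standard library are available. Lean on these libraries where they do the work, as an engineer would, in place of code of your own. Each camera call takes 0.05 s, during which the arm holds its last target. There are 200 camera calls.

### The job

Recharge the bench air dryer: tip the three desiccant canisters out of the hand scoop into the dryer's open chamber, without the gripper touching the canisters, and set the empty scoop down flat on the worktop. Turn the quarter-turn wing stud on the chamber's rim until it lines up with the slot in the open hatch, then swing the sprung hatch shut over the stud and finish while holding it pressed flat against the frame: do not let go (it springs open again), and leave the wing in line with the slot, for a colleague will lock it. Leave the other things on the bench where they stand.

Things in the scene. Friction and masses are not known exactly. Their poses are not given: they have to be found in the camera images.
- dryer: Fixed white box, 164 (its x) x 170 (its y) x 85 mm high. Origin under its centre on the worktop; x from its louvred front to its back (hose barbs), y to its left, z up. In its top a square chamber, open from x -57 to 57 and y -53 to +41 mm, with a 3 mm gasket round the mouth. Hatch hinged along the right side (-y); wing stud on the left rim (+y).
- chamber_floor (a point): Centre of the chamber's floor, at (0, -6, 14) mm in the dryer's frame: 71 mm below the mouth. Axes as the dryer's.
- hatch_hinge (a point): Middle of the hatch's hinge line, at (0, -73, 91) mm in the dryer's frame; the line runs along the dryer's x. Axes as the dryer's.
- hatch (a joint): Angle of the hatch: 0 = shut, flat on the gasket, reaching from the hinge to the dryer's +y; 1.75 = fully open, upright and leaning out past the hinge to -y (top edge 241 mm above the worktop). A spring in the hinge drives it fully open from any angle; keeping it shut takes about 8 N downward 80 mm from the hinge. If the wing does not pass its slot it stops on the wing, about 0.19 open.
- hatch_slot (a point): Centre of the slot through the hatch, 132 mm from the hinge line, at mid-length; the slot is 40 mm long (along the hinge line) and 16 mm wide. The hatch is an aluminium plate, 144 mm along the hinge, 6 mm thick, 0.22 kg, edge 152 mm from the hinge line, which lies in its mid-plane. x along the hinge line, y away from the hinge, z out of the outer face.
- hatch_top (a point): Point on the hatch's outer face (on top when shut), at mid-length, 80 mm from the hinge line: a good place to press. z points out of that face; 94 mm above the worktop when shut.
- stud (a joint): Angle of the wing stud, positive counter-clockwise seen from above: 0 = wing parallel to the hinge line (along the dryer's x), in line with the hatch's slot. Turns from -0.5 to 1.65, no stop or click at 0, stays where left (friction about 0.06 N m). The wing passes the slot up to about 0.2 rad out of line.
- stud_wing (a point): Centre of the stud's wing, a steel block 30 mm long, 10 mm thick, 16 mm high on a round neck; at (0, 59, 105) mm in the dryer's frame, top 113 mm above the worktop, underside 97 mm. x along the wing's length (turns with it), z up. The rim beside it is 85 mm above the worktop.
- scoop: Loose polished steel hand scoop, 0.16 kg. Origin on its underside; the flat pan, 84 mm wide (x) with a 3 mm floor, runs from the open lip at y = -60 to the rear wall (30 mm high) at y = +50 mm; side walls fall from 30 mm to 8 mm at the lip. Handle behind it, toward +y. z up.
- scoop_grip (a point): Grasp point on the scoop's aluminium handle, at (0, 90, 26) mm in the scoop's frame. The handle is a bar 16 mm wide (x), 16 mm high (18 to 34 mm above the worktop), from y = 52 to 137 mm; take it from above across its width.
- scoop_lip (a point): Middle of the scoop's open lip, on the pan's floor: (0, -60, 3) mm in the scoop's frame.
- canister_1: White desiccant canister, a cylinder 26 mm across and 20 mm high, 0.02 kg, standing in the scoop. Origin at the centre of its base. It slides off the pan when the lip is tipped down more than about 25 degrees.
- canister_2: Second canister, the same.
- canister_3: Third canister, the same.
- cooler_box: Bystander: small bench cooler 74 x 107 x 38 mm. Origin under its centre.
- dropper: Bystander: white dropper bottle, 38 mm across, 90 mm high. Origin under its centre.
- timer: Bystander: white table timer 54 x 62 x 62 mm. Origin under its centre.
- media_bottle: Bystander: glass bottle with screw cap, 84 mm across, 153 mm high. Origin under its centre.
- beaker: Bystander: plastic beaker, 96 mm across, 100 mm high. Origin under its centre.
- tweezers: Bystander: steel forceps 15 x 111 x 8 mm lying flat. Origin under its centre.

How it is judged:
By the outcome, as a careful person would: the job done as asked, in the order asked, and still so for the second after the job is handed in, while the arm keeps its last pose, push and grip.
It also fails if it takes over 72 s, if anything falls off the work surface, if the arm or the gripper's body presses on something with over 40 N, if the wrist force passes 120 N, or if a joint passes its speed limit or range.

## Working session

There is one attempt and no reset: what is moved stays moved. The work goes in short steps, Python scripts to look and compute and a tool call to move; the robot and the scene stay as the last step left them, time stands still between calls to the robot, and variables do not carry over. Pictures are saved under pics/ and viewed, at most 10 in all, crops included, and the job is handed in when it is done.

Besides the shell and the picture viewer there is one more tool, called after ">>>" as name([rows], argument=value, ...), one row to a line, values as JSON. carry_out: Moves the arm, as the interface text tells. Its arguments: {"type":"object","properties":{"increments":{"type":"array","items":{"type":"array","items":{"type":"array","items":{"type":"number","minimum":-1,"maximum":1}}}},"jaw":{"type":"number"},"squeeze":{"type":"number"}},"required":["increments"]}

```bash
ls; mkdir -p pics
cat > h.py <<'E'
import numpy as np, cv2
from scipy.spatial.transform import Rotation as Ro
from workcell import env
np.set_printoptions(precision=4,suppress=True)
def cloud(c):
    z=c["z_map"];K=c["intrinsics"];v,u=np.mgrid[:z.shape[0],:z.shape[1]]
    P=np.stack([(u-K[0,2])/K[0,0]*z,(v-K[1,2])/K[1,1]*z,z],-1)
    W=(P-c["t"])@c["R"]; W[z<=0]=np.nan
    return W
def proj(c,X):
    p=np.atleast_2d(X)@c["R"].T+c["t"]; q=p@c["intrinsics"].T; return q[:,:2]/q[:,2:]
def tool(s=None):
    s=s or env.get_state(); q=np.array(s["orientation"]); return np.array(s["tcp_pos"]),Ro.from_quat(q[[1,2,3,0]])
def inc(p,R,p0,R0):
    "increment row from pose (p0,R0) to (p,R)"
    d=R0.inv().apply(np.array(p)-p0)/0.5; w=(R0.inv()*R).as_rotvec()/(2*np.pi); return np.round(np.r_[d,w],4)
E
python3 - <<'E'
from h import *
s=env.get_state(); print(s)
a=env.read_camera("top")
for n in ["dryer","scoop","scoop_grip","scoop_lip","canister_1","stud_wing","hatch_slot","hatch_top","hatch_hinge","cooler_box","dropper","timer","media_bottle","beaker","tweezers"]:
    r=env.find_in("top",n); print(n,[(np.round(x["position"],3).tolist(),round(x["score"],2)) for x in r[:3]], proj(a,[x["position"] for x in r[:1]]).round() if r else "")
b=env.read_camera("side")
for k,c in (("top",a),("side",b)):
    cv2.imwrite(f"pics/{k}0.png",c["frame"]); np.savez(f"{k}0.npz",**c)
    print(k,c["R"],c["t"],c["intrinsics"])
E
```

```text
pics
{'clock': 0.0, 'joint_pos': array([ 1.1464,  0.314 ,  0.045 ,  1.3036, -0.    ,  1.4312]), 'qvel': array([-0.0015,  0.0003,  0.0006, -0.0001,  0.0007, -0.0012]), 'tau': array([  0.0004, -48.0623,  29.8536,   0.0191,  -0.0004,  -0.    ]), 'tcp_pos': array([0.1614, 0.5514, 0.2494]), 'orientation': array([-0.0003,  0.1419,  0.9899, -0.0009]), 'wrist_force': array([ 0.2277,  0.7104, -0.1164]), 'ft_torque': array([0.0188, 0.0081, 0.0175]), 'grip_force': 0.0, 'finger_gap': 0.08553331906496406}
dryer [([0.487, -0.219, 0.083], 0.91), ([0.634, 0.371, 0.038], 0.6)] [[327. 199.]]
scoop [([0.434, 0.216, 0.004], 0.92)] [[172. 219.]]
scoop_grip [([0.435, 0.222, 0.0], 0.62), ([0.413, 0.242, 0.026], 0.18)] [[171. 218.]]
scoop_lip [([0.43, 0.213, 0.003], 0.64)] [[174. 220.]]
canister_1 [([0.412, 0.245, 0.026], 0.48), ([0.437, 0.19, 0.023], 0.39)] [[160. 226.]]
stud_wing [([0.5, -0.131, 0.112], 0.49)] [[296. 193.]]
hatch_slot [([0.474, -0.276, 0.184], 0.94)] [[356. 200.]]
hatch_top [] 
hatch_hinge [([0.489, -0.218, 0.084], 0.87)] [[327. 198.]]
cooler_box [([0.417, -0.38, 0.04], 0.98), ([0.438, 0.191, 0.024], 0.43)] [[383. 227.]]
dropper [([0.608, 0.072, 0.043], 0.49)] [[223. 158.]]
timer [([0.428, 0.036, 0.029], 0.54), ([0.456, 0.231, 0.024], 0.17)] [[234. 221.]]
media_bottle [([0.56, -0.378, 0.109], 0.85)] [[388. 172.]]
beaker [([0.635, 0.368, 0.039], 0.75)] [[121. 148.]]
tweezers [] 
top [[ 0.0181 -0.9995 -0.0257]
 [-0.9866 -0.0137 -0.1626]
 [ 0.1622  0.0283 -0.9864]] [-0.0134  0.5397  1.2217] [[447.0456   0.     249.0234]
 [  0.     447.0456 181.4205]
 [  0.       0.       1.    ]]
side [[ 0.8952 -0.4457 -0.0081]
 [-0.2898 -0.5681 -0.7702]
 [ 0.3386  0.6919 -0.6377]] [-0.5006  0.2252  1.0215] [[392.1249   0.     254.1071]
 [  0.     392.1249 186.3955]
 [  0.       0.       1.    ]]
```

View pics/top0.png

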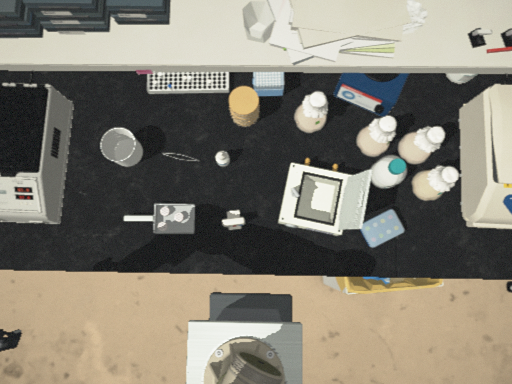

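View pics/side0.png

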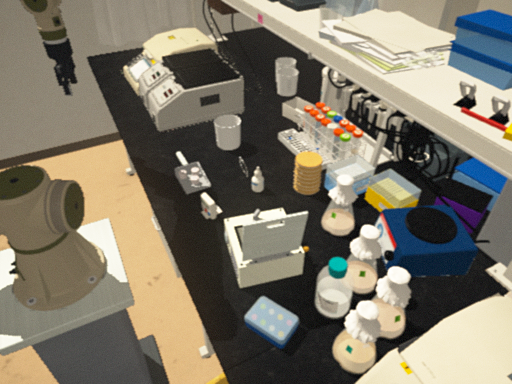

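The top picture shows the scoop at (173,218) with its handle to the left (+y) and three canisters in it. The dryer is at (325,197), its hatch open on the right, with the media bottle at (388,171) and the stud at about (296,193). The side view agrees.

Run:
```python
from h import *
a=dict(np.load("top0.npz")); W=cloud(a); b=dict(np.load("side0.npz")); V=cloud(b)
def reg(W,x0,x1,y0,y1,z0,z1):
    m=(W[...,0]>x0)&(W[...,0]<x1)&(W[...,1]>y0)&(W[...,1]<y1)&(W[...,2]>z0)&(W[...,2]<z1); return m
for n,w in (("top",W),("side",V)):
    tb=w[reg(w,.4,.65,0.1,.2,-.02,.02)]; print(n,"table z",np.median(tb[:,2]))
    # handle
    h=w[reg(w,.3,.55,.265,.40,.02,.045)]; print("handle",len(h),h.mean(0) if len(h) else "")
    sc=w[reg(w,.3,.55,.1,.40,.012,.06)]
    print("scoop rect",cv2.minAreaRect((sc[:,:2]*1000).astype(np.float32)))
    if len(h)>5:
        u,s,vt=np.linalg.svd(h[:,:2]-h[:,:2].mean(0)); print("axis",vt[0],np.degrees(np.arctan2(vt[0][1],vt[0][0])), np.percentile(h,[2,98],axis=0))
    d=w[reg(w,.36,.62,-.34,-.10,.079,.092)]
    print("dryer rim rect",len(d),np.median(d[:,2]),cv2.minAreaRect((d[:,:2]*1000).astype(np.float32)))
    st=w[reg(w,.42,.56,-.19,-.09,.101,.125)]
    print("stud",len(st),np.mean(st,0),cv2.minAreaRect((st[:,:2]*1000).astype(np.float32)), np.median(st[:,2]))
    ht=w[reg(w,.38,.58,-.40,-.25,.12,.25)]; c=ht.mean(0);u,s,vt=np.linalg.svd(ht-c,full_matrices=False);print("hatch",len(ht),c,vt[2],ht[:,2].max())
f=a["frame"]; A=cv2.resize(f[195:240,118:203],None,fx=7,fy=7,interpolation=cv2.INTER_CUBIC); B=cv2.resize(f[150:245,270:375],None,fx=5.66,fy=5.66,interpolation=cv2.INTER_CUBIC)
A=A[:, :595]; B=cv2.resize(f[155:240,275:375],(390,332),interpolation=cv2.INTER_CUBIC)
C=cv2.resize(b["frame"][205:290,220:315],(380,332),interpolation=cv2.INTER_CUBIC)
o=np.zeros((600,790,3),np.uint8); A=cv2.resize(A,(500,265)); o[:265,:500]=A; o[266:598,:390]=B; o[266:598,400:780]=C
cv2.imwrite("pics/crop1.png",o)
```

```text
top table z 0.00019679043780475666
handle 177 [0.4335 0.3062 0.0329]
scoop rect ((434.1011657714844, 252.78488159179688), (84.69153594970703, 193.2181396484375), 0.09654726833105087)
axis [ 0.0131 -0.9999] -89.25068714884537 [[0.4259 0.2666 0.0274]
 [0.4415 0.3466 0.0378]]
dryer rim rect 1939 0.0852600124895255 ((491.1738586425781, -188.564697265625), (169.53781127929688, 165.328857421875), 78.87053680419922)
stud 47 [ 0.502  -0.1305  0.111 ] ((502.0137634277344, -130.6278076171875), (29.703655242919922, 10.04513168334961), 33.21037292480469) 0.11122024552485703
hatch 1329 [ 0.4834 -0.2884  0.1845] [0.5821 0.8115 0.0515] 0.24558837028624894
side table z 0.00021072266226958324
handle 76 [0.4312 0.3027 0.0323]
scoop rect ((432.5528869628906, 253.14749145507812), (86.30716705322266, 186.22398376464844), 2.2504491806030273)
axis [ 0.0574 -0.9984] -86.70911650190223 [[0.4242 0.2652 0.0231]
 [0.4418 0.3449 0.0371]]
dryer rim rect 1205 0.08512894018987022 ((489.9243469238281, -188.6968536376953), (174.03567504882812, 164.9320068359375), 78.76148986816406)
stud 49 [ 0.5003 -0.1341  0.1096] ((501.6390380859375, -132.05630493164062), (30.39767837524414, 9.462567329406738), 32.69999694824219) 0.11152965683137009
hatch 2098 [ 0.4773 -0.2885  0.1831] [-0.5096 -0.8588 -0.0524] 0.24220597248823658
```

View pics/crop1.png

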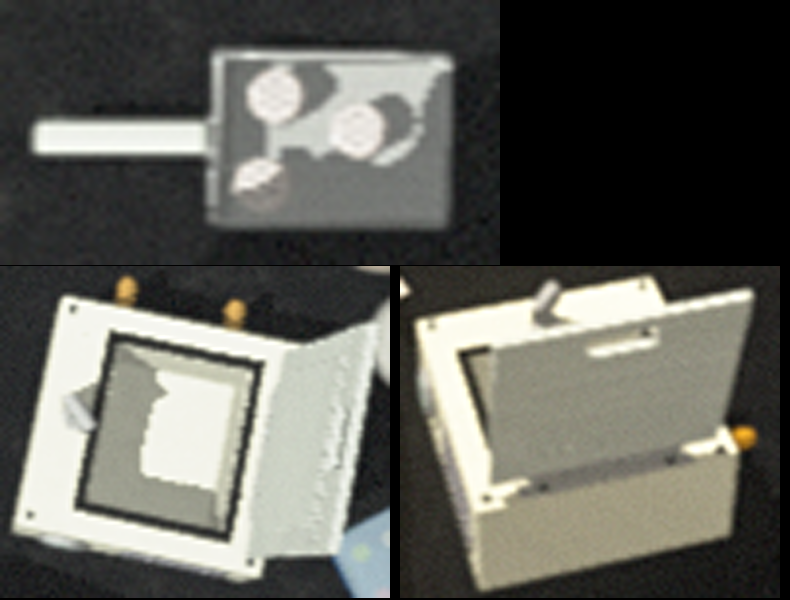

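```bash
cat >> h.py <<'E'
C=np.array([.4905,-.1885]); YAW=np.radians(-11.2)
def dw(x,y,z):
    c,s=np.cos(YAW),np.sin(YAW); return np.array([C[0]+c*x-s*y,C[1]+s*x+c*y,z])
def down(th,t=0,a=0):
    "th deg: yaw of tool x, tool z down; then turn t deg about tool y"
    t0=np.radians(th); c,s=np.cos(t0),np.sin(t0)
    return Ro.from_matrix(np.array([[c,s,0],[s,-c,0],[0,0,-1.]]))*Ro.from_rotvec([0,np.radians(t),0])
def rows(*w):
    s=env.get_state(); p0,R0=tool(s); print(round(s["clock"],2),p0,R0.as_matrix()[:,0],R0.as_matrix()[:,2],"F",s["wrist_force"],"gap",s["finger_gap"],s["grip_force"],"j",s["joint_pos"])
    for p,R in w: print(inc(p,R,p0,R0).tolist())
E
python3 - <<'E'
from h import *
rows(([.4337,.3043,.15],down(90)))
E
```

```text
0.85 [0.1616 0.5519 0.2503] [-0.9597  0.281  -0.    ] [ 0.0001  0.0001 -1.    ] F [ 0.2618 -0.6585  0.1811] gap 0.08567362339303515 0.0 j [ 1.1464  0.3132  0.0461  1.3036 -0.      1.4312]
[-0.6615, -0.3223, 0.2007, 0.0, -0.0, 0.2047]
```

>>> carry_out([
  [[-0.12,-0.06,0.03,0,0,0.03],[-0.24,-0.12,0.07,0,0,0.06],[-0.36,-0.18,0.1,0,0,0.085],[-0.47,-0.23,0.14,0,0,0.11],[-0.57,-0.28,0.17,0,0,0.14]],
], jaw=0)

```text
clock: 1.48
tcp_pos: [0.3855, 0.3468, 0.1694]
orientation: [0.0, 0.552, 0.834, 0.001]
wrist_force: [1.1, 0.8, 0.6]
finger_gap: 0.0857
grip_force: 0.0
```

Run:
```python
from h import *
rows(([.4337,.3043,.15],down(90)))
```

```text
1.48 [0.3855 0.3468 0.1694] [-0.3909  0.9204  0.0003] [ 0.0008  0.0007 -1.    ] F [1.1422 0.8383 0.5761] gap 0.08571894960008182 0.0 j [ 0.5777  0.2434 -0.2507  1.0755  0.0001  1.7468]
[-0.116, 0.0555, 0.0389, 0.0002, -0.0001, 0.0639]
```

>>> carry_out([
  [[-0.06,0.03,0.02,0,0,0.025],[-0.116,0.055,0.04,0,0,0.05],[-0.116,0.055,0.04,0,0,0.064],[-0.116,0.055,0.04,0,0,0.064]],
])

```text
clock: 1.98
tcp_pos: [0.4326, 0.3053, 0.1496]
orientation: [-0.0, 0.705, 0.709, -0.0]
wrist_force: [-0.0, -0.1, 0.1]
finger_gap: 0.0858
grip_force: 0.0
```

Run:
```python
from h import *
a=env.read_camera("wrist"); cv2.imwrite("pics/w1.png",a["frame"])
rows(([.4337,.3043,.026],down(90)))
```

```text
2.02 [0.4324 0.3056 0.1497] [-0.0066  1.      0.0001] [ 0.      0.0001 -1.    ] F [0.1688 0.1446 0.0946] gap 0.08555761039844857 0.0 j [ 0.4636  0.2785 -0.2548  1.0375  0.0001  2.0277]
[-0.0027, 0.0025, 0.2475, 0.0, -0.0, 0.0011]
```

View pics/w1.png

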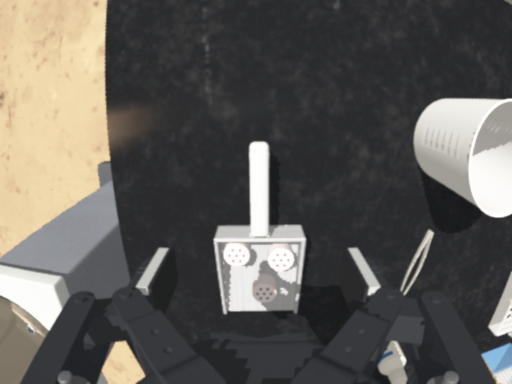

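The wrist picture shows the handle at (260,142–230), centred between the fingers, and the three canisters upright in the pan.

>>> carry_out([
  [[-0.003,0.0025,0.08,0,0,0.001],[-0.003,0.0025,0.16,0,0,0.001],[-0.003,0.0025,0.22,0,0,0.001],[-0.003,0.0025,0.247,0,0,0.001],[-0.003,0.0025,0.247,0,0,0.001]],
])

```text
clock: 2.65
tcp_pos: [0.4331, 0.3044, 0.0259]
orientation: [-0.0, 0.707, 0.707, -0.001]
wrist_force: [0.1, -0.4, 0.0]
finger_gap: 0.0858
grip_force: 0.0
```

>>> carry_out([
  [[0,0,0,0,0,0],[0,0,0,0,0,0],[0,0,0,0,0,0],[0,0,0,0,0,0],[0,0,0,0,0,0]],
], jaw=1, squeeze=110)

```text
clock: 3.28
tcp_pos: [0.434, 0.3043, 0.0268]
orientation: [0.0, 0.708, 0.707, 0.0]
wrist_force: [-0.9, -0.6, 5.4]
finger_gap: 0.0141
grip_force: 107.2
```

>>> carry_out([
  [[0,0,0,0,0,0],[0,0,0,0,0,0],[0,0,0,0,0,0],[0,0,0,0,0,0],[0,0,0,0,0,0]],
])

```text
clock: 3.9
tcp_pos: [0.434, 0.3044, 0.0267]
orientation: [0.0, 0.707, 0.707, 0.0]
wrist_force: [-1.0, -0.2, 5.2]
finger_gap: 0.0143
grip_force: 107.2
```

>>> carry_out([
  [[0,0,-0.02,0,0,0],[0,0,-0.06,0,0,0],[0,0,-0.12,0,0,0],[0,0,-0.18,0,0,0],[0,0,-0.24,0,0,0]],
])

```text
clock: 4.53
tcp_pos: [0.4331, 0.3041, 0.1471]
orientation: [-0.0, 0.707, 0.707, -0.0]
wrist_force: [0.8, 0.1, -2.0]
finger_gap: 0.0143
grip_force: 107.4
```

>>> carry_out([
  [[0,0,-0.06,0,0,0],[0,0,-0.12,0,0,0],[0,0,-0.17,0,0,0],[0,0,-0.19,0,0,0],[0,0,-0.19,0,0,0]],
])

```text
clock: 5.15
tcp_pos: [0.4337, 0.3043, 0.2413]
orientation: [-0.0, 0.707, 0.707, 0.0]
wrist_force: [0.4, 0.2, -2.4]
finger_gap: 0.0144
grip_force: 107.4
```

Run:
```python
from h import *
b=env.read_camera("top"); a=env.read_camera("side"); 
o=np.hstack([cv2.resize(a["frame"][60:260,120:320],(400,400)),cv2.resize(b["frame"][150:250,100:200],(400,400))])
cv2.imwrite("pics/s2.png",o)
# level check from top camera: handle heights
W=cloud(b); m=(W[...,2]>.18)&(abs(W[...,0]-.4337)<.05)&(W[...,1]>.14)&(W[...,1]<.21); P=W[m]; print(np.median(P,0),np.percentile(P[:,2],[5,50,95]),np.percentile(P[:,1],[2,98]))
# travel: tilt 0 with lip at dryer y=15
rows(([.434,.304,.27],down(90)),(dw(0,190,.25),down(78.8)))
```

```text
[0.4337 0.1814 0.2176] [0.2139 0.2176 0.2372] [0.1539 0.2084]
5.25 [0.433 0.304 0.24 ] [ 0.0011  1.     -0.0007] [-0.0018 -0.0007 -1.    ] F [-0.2531 -0.4167 -1.2187] gap 0.014045211019875659 107.43713736534119 j [ 0.4602  0.2289 -0.0921  1.2517  0.0002  2.032 ]
[0.0, 0.0018, -0.06, -0.0003, 0.0001, -0.0002]
[371.8572, 73.5233, -0.4065, -0.0003, 0.0001, 0.0309]
```

View pics/s2.png

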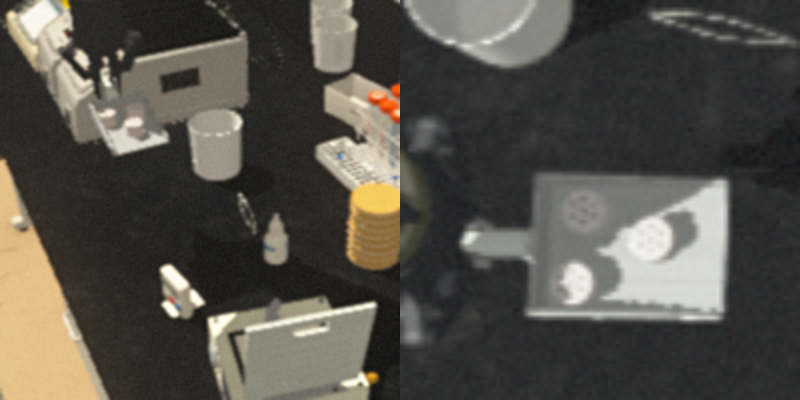

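```bash
cat >> h.py <<'E'
def lip(y,z,t):
    a=np.radians(t); return dw(0,y+.150*np.cos(a)-.023*np.sin(a),z+.150*np.sin(a)+.023*np.cos(a)),down(78.8,t)
E
python3 - <<'E'
from h import *
print(dw(0,.059,.1))
rows(lip(.015,.19,0))
E
```

```text
[ 0.502  -0.1306  0.1   ]
5.25 [0.433 0.304 0.24 ] [ 0.0011  1.     -0.0007] [-0.0018 -0.0007 -1.    ] F [-0.2531 -0.4167 -1.2187] gap 0.014045211019875659 107.43713736534119 j [ 0.4602  0.2289 -0.0921  1.2517  0.0002  2.032 ]
[-0.661, 0.1798, 0.0542, -0.0003, 0.0001, 0.0309]
```

>>> carry_out([
  [[-0.03,0.01,0,0,0,0.001],[-0.08,0.02,0.005,0,0,0.004],[-0.15,0.04,0.01,0,0,0.007],[-0.22,0.06,0.018,0,0,0.01],[-0.29,0.08,0.024,0,0,0.014]],
])

```text
clock: 5.88
tcp_pos: [0.4732, 0.1571, 0.2282]
orientation: [-0.0, 0.738, 0.674, -0.001]
wrist_force: [0.3, 0.5, -1.7]
finger_gap: 0.0139
grip_force: 107.4
```

>>> carry_out([
  [[-0.07,0.02,0.006,0,0,0.004],[-0.14,0.04,0.012,0,0,0.008],[-0.21,0.06,0.018,0,0,0.012],[-0.26,0.075,0.022,0,0,0.015],[-0.29,0.083,0.025,0,0,0.017]],
])

```text
clock: 6.5
tcp_pos: [0.5014, 0.0092, 0.2158]
orientation: [-0.001, 0.774, 0.634, -0.001]
wrist_force: [-0.4, 1.1, -2.9]
finger_gap: 0.014
grip_force: 107.5
```

Run:
```python
from h import *
rows(lip(.015,.19,0))
```

```text
6.5 [0.5014 0.0092 0.2158] [ 0.1972  0.9804 -0.0001] [-0.0015  0.0002 -1.    ] F [-0.4039  1.1353 -2.8533] gap 0.0139543420595149 107.4977195262909 j [-0.1419  0.1864 -0.2059  1.18   -0.0001  1.6274]
[-0.0619, 0.0555, 0.0056, -0.0002, 0.0, -0.0005]
```

>>> carry_out([
  [[-0.025,0.02,0,0,0,0],[-0.055,0.045,0.003,0,0,0],[-0.062,0.0555,0.005,0,0,0],[-0.062,0.0555,0.005,0,0,0],[-0.062,0.0555,0.005,0,0,0]],
])

```text
clock: 7.12
tcp_pos: [0.5229, -0.0242, 0.2141]
orientation: [-0.0, 0.773, 0.635, -0.0]
wrist_force: [-0.1, -0.8, -2.0]
finger_gap: 0.014
grip_force: 107.5
```

Run:
```python
from h import *
b=env.read_camera("top"); a=env.read_camera("side"); 
o=np.hstack([cv2.resize(a["frame"][150:300,180:330],(400,400)),cv2.resize(b["frame"][140:240,250:350],(400,400))])
cv2.imwrite("pics/s3.png",o)
rows(lip(.015,.18,7),lip(.015,.165,14),lip(.015,.148,20),lip(.015,.13,26),lip(.015,.118,32),lip(.015,.108,38),lip(.015,.102,44),lip(.015,.1,50))
```

```text
7.22 [ 0.5229 -0.0241  0.2142] [0.1937 0.9811 0.0002] [-0.0002  0.0002 -1.    ] F [ 0.019   1.0792 -2.9113] gap 0.014098753368276776 107.48739838600159 j [-0.1997  0.2276 -0.1578  1.1856  0.0002  1.566 ]
[-0.0129, 0.0004, -0.0138, -0.0, 0.0194, 0.0001]
[-0.025, 0.0003, -0.0188, -0.0, 0.0389, 0.0001]
[-0.0388, 0.0003, -0.0134, -0.0001, 0.0555, 0.0001]
[-0.0555, 0.0003, -0.0044, -0.0001, 0.0722, 0.0001]
[-0.075, 0.0003, -0.0056, -0.0001, 0.0889, 0.0001]
[-0.0969, 0.0003, -0.0085, -0.0001, 0.1055, 0.0001]
[-0.1212, 0.0003, -0.0171, -0.0001, 0.1222, 0.0001]
[-0.1474, 0.0003, -0.031, -0.0001, 0.1389, 0.0001]
```

View pics/s3.png

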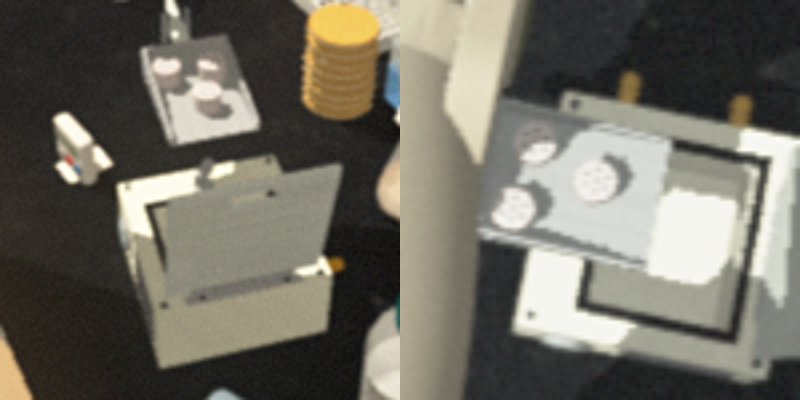

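Three canisters sit in the pan; the lip is over the chamber mouth (right view, lip edge at about (655,205), chamber from 580 to 760). Now I tip it.

>>> carry_out([
  [[-0.013,0,-0.014,0,0.0194,0],[-0.025,0,-0.019,0,0.039,0],[-0.039,0,-0.013,0,0.0555,0],[-0.055,0,-0.005,0,0.072,0],[-0.075,0,-0.006,0,0.089,0]],
])

```text
clock: 7.85
tcp_pos: [0.5157, -0.0614, 0.2176]
orientation: [-0.176, 0.742, 0.61, 0.215]
wrist_force: [-0.7, 1.0, -2.4]
finger_gap: 0.0137
grip_force: 107.6
```

Run:
```python
from h import *
rows(lip(.015,.108,38),lip(.015,.102,44),lip(.015,.1,50))
```

```text
7.85 [ 0.5157 -0.0614  0.2176] [0.1633 0.8304 0.5327] [ 0.1043  0.5224 -0.8463] F [-0.7013  1.0033 -2.423 ] gap 0.013732412139445758 107.57200956344604 j [-0.5565  0.3179 -0.1447  1.3261  0.5221  1.1505]
[-0.0168, -0.0, -0.0128, 0.0001, 0.0161, 0.0002]
[-0.0328, -0.0, -0.0329, 0.0001, 0.0328, 0.0002]
[-0.0476, -0.0, -0.0586, 0.0001, 0.0495, 0.0002]
```

>>> carry_out([
  [[-0.017,0,-0.013,0,0.016,0],[-0.033,0,-0.033,0,0.033,0],[-0.048,0,-0.059,0,0.05,0],[-0.048,0,-0.059,0,0.05,0],[-0.048,0,-0.059,0,0.05,0]],
])

```text
clock: 8.48
tcp_pos: [0.5089, -0.0967, 0.2294]
orientation: [-0.268, 0.7, 0.575, 0.326]
wrist_force: [0.1, 0.5, -1.2]
finger_gap: 0.0141
grip_force: 107.7
```

>>> carry_out([
  [[0,0,0,0,0,0],[0,0,0,0,0,0],[0,0,0,0,0,0],[0,0,0,0,0,0]],
])

```text
clock: 8.98
tcp_pos: [0.5088, -0.0966, 0.2297]
orientation: [-0.268, 0.7, 0.575, 0.327]
wrist_force: [-0.3, -0.2, -1.6]
finger_gap: 0.0139
grip_force: 107.7
```

Run:
```python
from h import *
b=env.read_camera("top"); a=env.read_camera("side"); 
print([(x["position"],x["score"]) for n in("top","side") for x in env.find_in(n,"canister_1")])
o=np.hstack([cv2.resize(a["frame"][150:300,180:330],(400,400)),cv2.resize(b["frame"][140:240,270:370],(400,400))])
cv2.imwrite("pics/s4.png",o)
rows(lip(.015,.118,32),lip(.015,.148,20),lip(.025,.19,0))
```

```text
[([0.4807, -0.2227, 0.0414], 0.57), ([0.4698, -0.2808, 0.1729], 0.74)]
9.18 [ 0.5088 -0.0968  0.2294] [0.125  0.6299 0.7665] [ 0.1491  0.7519 -0.6422] F [-0.3971  0.2738 -1.6226] gap 0.013883192430534855 107.70066618919373 j [-0.7271  0.4927 -0.0394  1.5827  0.722   0.8298]
[0.0279, -0.0003, 0.072, 0.0, -0.0501, -0.0001]
[0.0572, -0.0003, 0.0947, 0.0, -0.0835, -0.0001]
[0.0796, -0.0003, 0.1461, 0.0, -0.139, -0.0001]
```

View pics/s4.png

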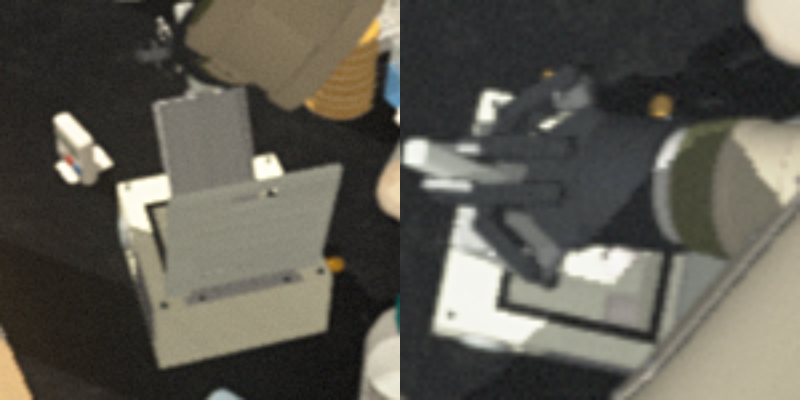

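The pan reads empty in the side view, and a canister shows inside the chamber. I level the scoop and carry it back.

>>> carry_out([
  [[0.012,0,0.035,0,-0.025,0],[0.028,0,0.072,0,-0.05,0],[0.043,0,0.084,0,-0.067,0],[0.057,0,0.095,0,-0.0835,0],[0.065,0,0.115,0,-0.105,0]],
])

```text
clock: 9.8
tcp_pos: [0.5215, -0.0332, 0.218]
orientation: [-0.066, 0.769, 0.631, 0.081]
wrist_force: [-0.2, -0.3, -2.1]
finger_gap: 0.014
grip_force: 107.6
```

Run:
```python
from h import *
rows(lip(.03,.19,0))
```

```text
9.8 [ 0.5215 -0.0332  0.218 ] [0.1912 0.9592 0.2085] [ 0.042   0.2042 -0.978 ] F [-0.2397 -0.2758 -2.0696] gap 0.013951043908087577 107.59236216545105 j [-0.3311  0.2249 -0.1673  1.2058  0.2083  1.4338]
[0.0402, -0.0006, 0.0189, 0.0002, -0.0334, -0.0002]
```

>>> carry_out([
  [[0.02,0,0.01,0,-0.017,0],[0.04,0,0.019,0,-0.0334,0],[0.04,0,0.019,0,-0.0334,0]],
])

```text
clock: 10.18
tcp_pos: [0.5254, -0.0098, 0.2123]
orientation: [-0.002, 0.772, 0.636, 0.002]
wrist_force: [0.6, 0.3, -0.5]
finger_gap: 0.0141
grip_force: 107.6
```

Run:
```python
from h import *
b=env.read_camera("top"); print([(np.array(x["position"]).round(3).tolist(),x["score"]) for x in env.find_in("top","canister_1")])
np.savez("top5.npz",**b); cv2.imwrite("pics/s5.png",cv2.resize(b["frame"][140:240,200:370],(800,470)))
rows(([.434,.304,.19],down(90)),([.434,.304,.027],down(90)))
```

```text
[([0.524, -0.237, 0.039], 0.55), ([0.443, -0.212, 0.038], 0.53), ([0.482, -0.218, 0.04], 0.47)]
10.28 [ 0.5254 -0.0117  0.2122] [0.1938 0.981  0.0053] [ 0.0002  0.0053 -1.    ] F [-0.4053 -0.0565 -1.0344] gap 0.013742477123298829 107.61735677719116 j [-0.1779  0.2324 -0.1565  1.1826  0.0053  1.588 ]
[0.5837, -0.3016, 0.0478, -0.0, -0.0008, -0.031]
[0.582, -0.3013, 0.3738, -0.0, -0.0008, -0.031]
```

View pics/s5.png

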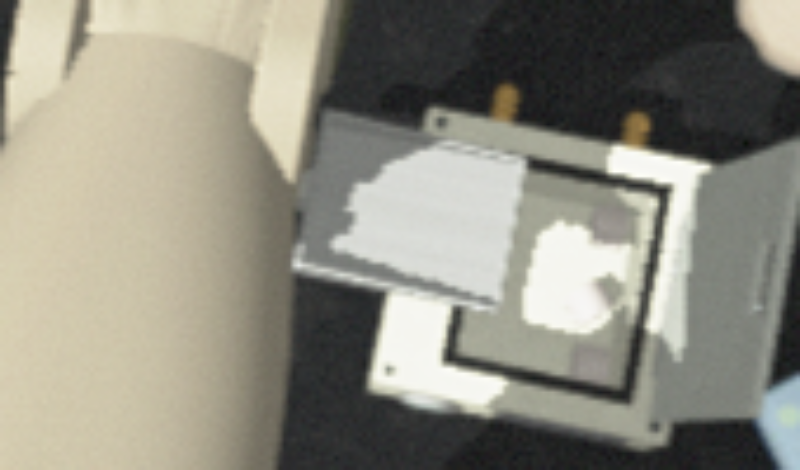

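All three canisters are in the chamber (networks agree: three at z≈0.039) and the pan is empty.

>>> carry_out([
  [[0.04,-0.02,0,0,0,-0.002],[0.12,-0.06,0.01,0,0,-0.006],[0.22,-0.115,0.015,0,0,-0.012],[0.32,-0.165,0.025,0,0,-0.017],[0.42,-0.217,0.035,0,0,-0.022]],
])

```text
clock: 10.9
tcp_pos: [0.4601, 0.2154, 0.1957]
orientation: [-0.002, 0.728, 0.686, 0.002]
wrist_force: [1.3, 0.4, -1.0]
finger_gap: 0.0138
grip_force: 107.6
```

Run:
```python
from h import *
rows(([.434,.304,.19],down(90)),([.434,.304,.04],down(90)))
```

```text
10.9 [0.4601 0.2154 0.1957] [0.0596 0.9982 0.0051] [ 0.0007  0.005  -1.    ] F [ 1.3222  0.4378 -1.0033] gap 0.01377536482396513 107.57626533508301 j [ 0.2772  0.2063 -0.2318  1.1307  0.0046  1.9076]
[0.1736, -0.0626, 0.0122, 0.0001, -0.0008, -0.0095]
[0.1721, -0.0627, 0.3122, 0.0001, -0.0008, -0.0095]
```

>>> carry_out([
  [[0.08,-0.03,0.02,0,0,-0.005],[0.15,-0.055,0.08,0,-0.0008,-0.0095],[0.172,-0.0625,0.17,0,-0.0008,-0.0095],[0.172,-0.0625,0.25,0,-0.0008,-0.0095],[0.172,-0.0625,0.29,0,-0.0008,-0.0095]],
])

```text
clock: 11.52
tcp_pos: [0.4329, 0.3018, 0.0485]
orientation: [-0.001, 0.707, 0.707, -0.002]
wrist_force: [-0.1, -0.4, -1.0]
finger_gap: 0.0141
grip_force: 107.5
```

Run:
```python
from h import *
rows(([.434,.304,.0265],down(90)))
```

```text
11.53 [0.4329 0.3018 0.0485] [-0.0004  1.     -0.0019] [-0.0035 -0.0019 -1.    ] F [-0.1212 -0.353  -0.9843] gap 0.01413458858533857 107.49247670173645 j [ 0.4567  0.3765 -0.3935  0.8048 -0.0002  2.0271]
[0.0045, 0.0023, 0.044, -0.0006, 0.0003, 0.0001]
```

>>> carry_out([
  [[0,0,0.02,0,0,0],[0,0,0.03,0,0,0],[0,0,0.038,0,0,0],[0,0,0.042,0,0,0],[0,0,0.042,0,0,0]],
])

```text
clock: 12.15
tcp_pos: [0.4342, 0.3035, 0.0304]
orientation: [0.001, 0.706, 0.708, 0.0]
wrist_force: [-0.4, 0.3, -1.2]
finger_gap: 0.0142
grip_force: 107.5
```

>>> carry_out([
  [[0,0,0.002,0,0,0],[0,0,0.004,0,0,0],[0,0,0.006,0,0,0],[0,0,0.007,0,0,0],[0,0,0.007,0,0,0]],
])

```text
clock: 12.78
tcp_pos: [0.434, 0.3035, 0.0269]
orientation: [0.001, 0.706, 0.708, -0.0]
wrist_force: [-0.8, 0.0, 2.9]
finger_gap: 0.014
grip_force: 108.2
```

Contact with the worktop; release and rise.

>>> carry_out([
  [[0,0,0,0,0,0],[0,0,0,0,0,0],[0,0,0,0,0,0],[0,0,0,0,0,0]],
], jaw=0)

```text
clock: 13.28
tcp_pos: [0.434, 0.3033, 0.0265]
orientation: [0.001, 0.706, 0.708, -0.0]
wrist_force: [-1.5, -0.6, 0.9]
finger_gap: 0.0844
grip_force: 0.0
```

>>> carry_out([
  [[0,0,-0.05,0,0,0],[0,0,-0.15,0,0,0],[0,0,-0.27,0,0,0],[0,0,-0.37,0,0,0],[0,0,-0.37,0,0,0]],
])

```text
clock: 13.9
tcp_pos: [0.4363, 0.3049, 0.2162]
orientation: [0.002, 0.706, 0.708, 0.004]
wrist_force: [0.2, -0.4, -1.7]
finger_gap: 0.0856
grip_force: 0.0
```

Run:
```python
from h import *
b=env.read_camera("top"); W=cloud(b)
m=(W[...,2]>.003)&(W[...,2]<.05)&(abs(W[...,0]-.434)<.06)&(W[...,1]>.14)&(W[...,1]<.26);P=W[m]
print("scoop",cv2.minAreaRect((P[:,:2]*1000).astype(np.float32)),[(np.array(x["position"]).round(3).tolist(),x["score"]) for x in env.find_in("top","scoop")])
f=W[abs(W[...,0]-.434)<.03]; f=f[(f[:,1]>.165)&(f[:,1]<.25)&(f[:,2]<.02)]; A=np.c_[f[:,:2],np.ones(len(f))]; print("floor plane",np.linalg.lstsq(A,f[:,2],rcond=None)[0],f[:,2].mean(),len(f))
# stud re-check, target: closing line perpendicular to wing. wing dir world 33 deg
m=(W[...,0]>.45)&(W[...,0]<.55)&(W[...,1]>-.18)&(W[...,1]<-.09)&(W[...,2]>.101)&(W[...,2]<.125);P=W[m]
print("stud",len(P),P.mean(0),cv2.minAreaRect((P[:,:2]*1000).astype(np.float32)))
rows((dw(0,.059,.2),down(33)))
```

```text
scoop ((433.7547607421875, 200.05758666992188), (115.96501922607422, 120.2461929321289), 0.7888654470443726) [([0.434, 0.216, 0.001], 0.7)]
floor plane [ 0.0045  0.0069 -0.0005] 0.0029244661902586132 609
stud 46 [ 0.5017 -0.1307  0.1116] ((501.96893310546875, -131.1854248046875), (29.54305648803711, 10.449552536010742), 32.56589126586914)
14.0 [0.434  0.3037 0.2118] [-0.0021  1.     -0.0007] [ 0.0017 -0.0007 -1.    ] F [ 0.8447  0.3756 -0.9355] gap 0.08618495667124887 0.0 j [ 0.4597  0.2396 -0.1482  1.1818 -0.0014  2.0284]
[-0.8689, 0.134, 0.0245, 0.0003, -0.0, 0.1587]
```

>>> carry_out([
  [[-0.06,0.01,0,0,0,-0.028],[-0.14,0.02,0,0,0,-0.056],[-0.22,0.03,0,0,0,-0.084],[-0.3,0.045,0,0,0,-0.112],[-0.38,0.06,0,0,0,-0.14]],
])

```text
clock: 14.62
tcp_pos: [0.4631, 0.1123, 0.2097]
orientation: [-0.001, 0.335, 0.942, -0.001]
wrist_force: [0.2, 0.6, 0.5]
finger_gap: 0.0856
grip_force: 0.0
```

Run:
```python
from h import *
rows((dw(0,.059,.2),down(213)))
```

```text
14.62 [0.4631 0.1123 0.2097] [-0.7756  0.6312  0.0014] [-0.0031 -0.0015 -1.    ] F [0.1637 0.5627 0.549 ] gap 0.08556180329675833 0.0 j [ 0.07    0.1436 -0.2733  1.1571 -0.0013  0.7531]
[-0.3671, -0.3277, 0.0199, -0.0003, -0.0005, -0.2004]
```

>>> carry_out([
  [[-0.07,-0.06,0.005,0,0,-0.028],[-0.14,-0.125,0.01,0,0,-0.056],[-0.21,-0.19,0.015,0,0,-0.084],[-0.28,-0.25,0.018,0,0,-0.112],[-0.34,-0.3,0.02,0,0,-0.14]],
])

```text
clock: 15.25
tcp_pos: [0.499, -0.1116, 0.1998]
orientation: [-0.001, -0.098, 0.995, 0.0]
wrist_force: [1.2, 0.9, -0.2]
finger_gap: 0.0851
grip_force: 0.0
```

Run:
```python
from h import *
rows((dw(0,.059,.2),down(213)))
```

```text
15.25 [ 0.499  -0.1116  0.1998] [-0.981  -0.1942  0.0028] [-0.0029  0.0002 -1.    ] F [ 1.218   0.9126 -0.1556] gap 0.08514796668370357 0.0 j [-0.3766  0.2142 -0.2111  1.1481 -0.0009 -0.572 ]
[0.0015, -0.0385, -0.0004, 0.0002, -0.0004, -0.0606]
```

>>> carry_out([
  [[0.001,-0.025,0,0,0,-0.028],[0.0015,-0.0385,0,0,0,-0.055],[0.0015,-0.0385,0,0,0,-0.0606],[0.0015,-0.0385,0,0,0,-0.0606]],
])

```text
clock: 15.75
tcp_pos: [0.5023, -0.1287, 0.2009]
orientation: [-0.001, -0.281, 0.96, 0.0]
wrist_force: [0.8, 0.4, 0.6]
finger_gap: 0.0853
grip_force: 0.0
```

Run:
```python
from h import *
rows((dw(0,.059,.11),down(213)))
```

```text
15.75 [ 0.5023 -0.1287  0.2009] [-0.8422 -0.5391  0.0014] [-0.0015 -0.0002 -1.    ] F [0.7909 0.4285 0.6052] gap 0.08531115608930592 0.0 j [-0.4053  0.226  -0.1932  1.1529 -0.0008 -0.9747]
[0.0023, -0.003, 0.1819, 0.0001, -0.0002, -0.001]
```

>>> carry_out([
  [[0.002,-0.003,0.06,0,0,0],[0.002,-0.003,0.12,0,0,0],[0.002,-0.003,0.165,0,0,0],[0.002,-0.003,0.181,0,0,0],[0.002,-0.003,0.181,0,0,0]],
])

```text
clock: 16.38
tcp_pos: [0.5028, -0.1307, 0.1114]
orientation: [-0.0, -0.282, 0.96, -0.0]
wrist_force: [-0.2, -0.6, -0.1]
finger_gap: 0.0854
grip_force: 0.0
```

Run:
```python
from h import *
rows((dw(0,.059,.11),down(213)))
```

```text
16.38 [ 0.5028 -0.1307  0.1114] [-0.8414 -0.5405  0.0006] [-0.0002 -0.0008 -1.    ] F [-0.1937 -0.6095 -0.1081] gap 0.08542801067212834 0.0 j [-0.4085  0.2929 -0.3376  0.9401 -0.0008 -0.9795]
[0.0012, 0.001, 0.0028, -0.0001, -0.0001, -0.0008]
```

Centred on the wing; close gently.

>>> carry_out([
  [[0.001,0.001,0.002,0,0,0],[0.001,0.001,0.002,0,0,0],[0.001,0.001,0.002,0,0,0],[0.001,0.001,0.002,0,0,0],[0.001,0.001,0.002,0,0,0]],
], jaw=1, squeeze=40)

```text
clock: 17.0
tcp_pos: [0.5024, -0.131, 0.111]
orientation: [0.0, -0.282, 0.959, -0.001]
wrist_force: [-0.5, 0.8, 4.2]
finger_gap: 0.0088
grip_force: 42.1
```

>>> carry_out([
  [[0,0,0,0,0,0],[0,0,0,0,0,0],[0,0,0,0,0,0]],
])

```text
clock: 17.38
tcp_pos: [0.5024, -0.131, 0.111]
orientation: [0.0, -0.282, 0.959, -0.001]
wrist_force: [-0.9, 0.9, 4.5]
finger_gap: 0.0092
grip_force: 42.4
```

Run:
```python
from h import *
rows((dw(0,.059,.11),down(168.8)))
```

```text
17.38 [ 0.5024 -0.131   0.111 ] [-0.8411 -0.5408 -0.0001] [ 0.001  -0.0013 -1.    ] F [-0.8829  0.9434  4.4817] gap 0.009183007316653282 42.41876006126404 j [-0.4094  0.2919 -0.3402  0.9372 -0.0008 -0.9808]
[0.0003, 0.0012, 0.0019, -0.0002, 0.0001, 0.1221]
```

>>> carry_out([
  [[0,0,0,0,0,0.025],[0,0,0,0,0,0.05],[0,0,0,0,0,0.075],[0,0,0,0,0,0.1],[0,0,0,0,0,0.122]],
])

```text
clock: 18.0
tcp_pos: [0.5023, -0.1306, 0.1109]
orientation: [0.0, 0.1, 0.995, -0.0]
wrist_force: [-1.1, 2.7, 6.6]
finger_gap: 0.0095
grip_force: 42.6
```

>>> carry_out([
  [[0,0,0,0,0,0],[0,0,0,0,0,0],[0,0,0,0,0,0]],
])

```text
clock: 18.38
tcp_pos: [0.5023, -0.1307, 0.1109]
orientation: [0.001, 0.097, 0.995, -0.0]
wrist_force: [-1.6, 2.4, 6.0]
finger_gap: 0.0094
grip_force: 42.6
```

Run:
```python
from h import *
rows((dw(0,.059,.11),down(168.8)))
```

```text
18.38 [ 0.5023 -0.1307  0.1109] [-0.981   0.1939 -0.0011] [ 0.001  -0.0005 -1.    ] F [-1.6489  2.373   5.9685] gap 0.009353251110536883 42.5765597820282 j [-0.4091  0.2919 -0.3404  0.9375 -0.0001 -0.214 ]
[0.0008, -0.0001, 0.0019, -0.0001, 0.0002, 0.0]
```

>>> carry_out([
  [[0,0,0,0,0,0],[0,0,0,0,0,0],[0,0,0,0,0,0],[0,0,0,0,0,0]],
], jaw=0)

```text
clock: 18.88
tcp_pos: [0.5023, -0.1311, 0.1105]
orientation: [0.0, 0.098, 0.995, -0.001]
wrist_force: [-1.0, 0.3, 0.1]
finger_gap: 0.0803
grip_force: 0.0
```

>>> carry_out([
  [[0,0,-0.05,0,0,0],[0,0,-0.15,0,0,0],[0,0,-0.26,0,0,0],[0,0,-0.37,0,0,0],[0,0,-0.47,0,0,0]],
])

```text
clock: 19.5
tcp_pos: [0.5021, -0.1307, 0.3478]
orientation: [0.001, 0.097, 0.995, -0.001]
wrist_force: [1.3, -0.3, -0.2]
finger_gap: 0.0851
grip_force: 0.0
```

Run:
```python
from h import *
rows((dw(0,-.145,.35),down(168.8)),(dw(0,-.145,.235),down(168.8)))
b=env.read_camera("side"); W=cloud(b); np.savez("side6.npz",**b)
m=(W[...,0]>.45)&(W[...,0]<.55)&(W[...,1]>-.18)&(W[...,1]<-.09)&(W[...,2]>.101)&(W[...,2]<.125);P=W[m]
print("stud",len(P),P.mean(0),cv2.minAreaRect((P[:,:2]*1000).astype(np.float32)))
# things behind hatch, in dryer frame: highest points
D=(W.reshape(-1,3)[:,:2]-C)@np.array([[np.cos(YAW),-np.sin(YAW)],[np.sin(YAW),np.cos(YAW)]]); z=W.reshape(-1,3)[:,2]
k=(abs(D[:,0])<.07)&(z>.1)&(z<.26)
for y0 in np.arange(-.25,-.06,.02):
    q=k&(D[:,1]>=y0)&(D[:,1]<y0+.02); print(round(y0,2),q.sum(),z[q].max() if q.any() else "")
```

```text
19.5 [ 0.5021 -0.1307  0.3478] [-0.981   0.194  -0.0021] [ 0.0018 -0.0018 -1.    ] F [ 1.3238 -0.3149 -0.2063] gap 0.08513726698699577 0.0 j [-0.409   0.1928  0.1242  1.4998 -0.0009 -0.2138]
[0.0004, -0.4078, -0.0039, -0.0002, 0.0003, 0.0]
[0.0009, -0.4075, 0.2261, -0.0002, 0.0003, 0.0]
stud 61 [ 0.4999 -0.1332  0.1088] ((500.4844055175781, -132.34127807617188), (11.8119478225708, 28.180932998657227), 77.16232299804688)
-0.25 0 
-0.23 0 
-0.21 0 
-0.19 0 
-0.17 0 
-0.15 0 
-0.13 0 
-0.11 1260 0.24219900479672618
-0.09 839 0.1738318068144338
-0.07 0
```

>>> carry_out([
  [[0,-0.06,0,0,0,0],[0,-0.16,0,0,0,0],[0,-0.27,0,0,0,0],[0,-0.36,0,0,0,0],[0,-0.408,0,0,0,0]],
], jaw=1, squeeze=60)

```text
clock: 20.18
tcp_pos: [0.4619, -0.3329, 0.3452]
orientation: [0.0, 0.099, 0.995, -0.0]
wrist_force: [-0.4, 0.0, -0.4]
finger_gap: 0.0
grip_force: 0.0
```

>>> carry_out([
  [[0,0,0.02,0,0,0],[0,0,0.09,0,0,0],[0,0,0.16,0,0,0],[0,0,0.215,0,0,0],[0,0,0.225,0,0,0]],
])

```text
clock: 20.8
tcp_pos: [0.462, -0.3283, 0.231]
orientation: [-0.001, 0.097, 0.995, 0.001]
wrist_force: [0.6, 0.3, 0.0]
finger_gap: -0.0001
grip_force: 0.0
```

```bash
cat >> h.py <<'E'
def push(th,r=.115,e=0):
    a=np.radians(th); return dw(0,-.073+r*np.cos(a)-(.003-e)*np.sin(a)-.0145,.091+r*np.sin(a)+(.003-e)*np.cos(a)+.019),down(168.8)
E
python3 - <<'E'
from h import *
rows(*[push(t) for t in (100,90,80,70,60,50,40,30,20,10,0)])
E
```

```text
20.8 [ 0.462  -0.3283  0.231 ] [-0.9814  0.1921  0.0029] [-0.0025  0.0023 -1.    ] F [0.6114 0.278  0.0391] gap -0.00012638418797629593 0.0 j [-0.7595  0.3059 -0.0113  1.257  -0.     -0.5662]
[-0.0017, 0.0645, 0.0167, 0.0003, -0.0005, 0.0003]
[-0.0018, 0.1044, 0.0123, 0.0003, -0.0005, 0.0003]
[-0.0019, 0.1444, 0.0148, 0.0003, -0.0005, 0.0003]
[-0.002, 0.1834, 0.0242, 0.0003, -0.0005, 0.0003]
[-0.0021, 0.2202, 0.0403, 0.0003, -0.0005, 0.0003]
[-0.0023, 0.2536, 0.0625, 0.0003, -0.0005, 0.0003]
[-0.0024, 0.2826, 0.0902, 0.0003, -0.0005, 0.0003]
[-0.0026, 0.3064, 0.1224, 0.0003, -0.0005, 0.0003]
[-0.0027, 0.3242, 0.1584, 0.0003, -0.0005, 0.0003]
[-0.0028, 0.3355, 0.1968, 0.0003, -0.0005, 0.0003]
[-0.003, 0.34, 0.2367, 0.0003, -0.0005, 0.0003]
```

>>> carry_out([
  [[0,0.03,0.008,0,0,0],[0,0.0645,0.015,0,0,0],[-0.001,0.085,0.0145,0,0,0],[-0.002,0.105,0.012,0,0,0],[-0.002,0.125,0.013,0,0,0]],
])

```text
clock: 21.42
tcp_pos: [0.4762, -0.2695, 0.2274]
orientation: [0.001, 0.097, 0.995, -0.001]
wrist_force: [0.5, -2.0, 1.0]
finger_gap: 0.0
grip_force: 0.9
```

Run:
```python
from h import *
rows(*[push(t) for t in (80,70,60,50,40,30,20,10,0)])
```

```text
21.43 [ 0.4762 -0.2695  0.2274] [-0.981  0.194 -0.002] [ 0.0016 -0.0023 -1.    ] F [ 0.4616 -1.9848  0.9971] gap 3.8123633358074334e-05 0.9484744817018509 j [-0.6613  0.2649 -0.076   1.2273 -0.0008 -0.4661]
[0.0035, 0.0236, 0.0072, -0.0003, 0.0003, 0.0]
[0.0035, 0.0626, 0.0165, -0.0003, 0.0003, 0.0]
[0.0035, 0.0994, 0.0324, -0.0003, 0.0003, 0.0]
[0.0036, 0.1329, 0.0545, -0.0003, 0.0003, 0.0]
[0.0036, 0.162, 0.0821, -0.0003, 0.0003, 0.0]
[0.0037, 0.186, 0.1142, -0.0003, 0.0003, 0.0]
[0.0037, 0.2039, 0.1501, -0.0003, 0.0003, 0.0]
[0.0038, 0.2154, 0.1885, -0.0003, 0.0003, 0.0]
[0.0039, 0.22, 0.2284, -0.0003, 0.0003, 0.0]
```

Contact (−2 N), moving as planned; follow the arc.

>>> carry_out([
  [[0,0.024,0.007,0,0,0],[0,0.044,0.011,0,0,0],[0,0.063,0.0165,0,0,0],[0,0.082,0.024,0,0,0],[0,0.1,0.0324,0,0,0]],
])

```text
clock: 22.05
tcp_pos: [0.4856, -0.2203, 0.2103]
orientation: [0.0, 0.097, 0.995, -0.001]
wrist_force: [-0.2, -1.0, 3.7]
finger_gap: 0.0001
grip_force: 1.5
```

Run:
```python
from h import *
rows(*[push(t) for t in (60,50,40,30,20,10,0)])
b=env.read_camera("side"); cv2.imwrite("pics/s7.png",cv2.resize(b["frame"][140:300,180:380],(800,640))[:600])
```

```text
22.05 [ 0.4856 -0.2203  0.2103] [-0.981  0.194 -0.001] [ 0.0008 -0.0013 -1.    ] F [-0.2306 -1.0251  3.7192] gap 9.882561733255343e-05 1.5309331426396966 j [-0.5761  0.247  -0.1424  1.1801 -0.0006 -0.3809]
[0.0028, -0.0009, -0.0017, -0.0002, 0.0002, 0.0]
[0.0028, 0.0325, 0.0204, -0.0002, 0.0002, 0.0]
[0.0029, 0.0616, 0.048, -0.0002, 0.0002, 0.0]
[0.0029, 0.0855, 0.0802, -0.0002, 0.0002, 0.0]
[0.0029, 0.1035, 0.1161, -0.0002, 0.0002, 0.0]
[0.003, 0.1149, 0.1545, -0.0002, 0.0002, 0.0]
[0.003, 0.1195, 0.1944, -0.0002, 0.0002, 0.0]
```

View pics/s7.png

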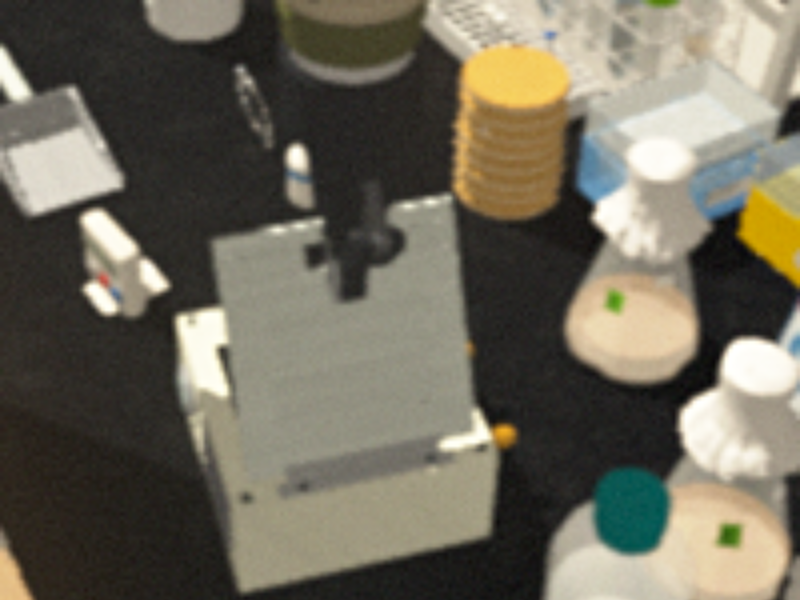

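The fingertips at (348,295) press the hatch's outer face at mid-length, below the slot, about 60° open.

>>> carry_out([
  [[0.001,0.016,0.009,0,0,0],[0.002,0.0325,0.0204,0,0,0],[0.003,0.048,0.033,0,0,0],[0.003,0.0615,0.048,0,0,0],[0.003,0.074,0.064,0,0,0]],
])

```text
clock: 22.72
tcp_pos: [0.4912, -0.1836, 0.178]
orientation: [0.0, 0.097, 0.995, -0.0]
wrist_force: [0.6, -0.6, 4.9]
finger_gap: -0.0002
grip_force: 2.2
```

Run:
```python
from h import *
rows(*[push(t) for t in (40,30,25,20,15,10,5,0)])
```

```text
22.73 [ 0.4912 -0.1836  0.178 ] [-0.9811  0.1937 -0.0008] [ 0.0006 -0.0007 -1.    ] F [ 0.5977 -0.5677  4.9088] gap -0.0002468834921402968 2.1874954001395963 j [-0.5106  0.2488 -0.2215  1.0996 -0.0003 -0.3156]
[-0.0005, -0.0127, -0.0163, -0.0001, 0.0001, 0.0001]
[-0.0005, 0.0112, 0.0159, -0.0001, 0.0001, 0.0001]
[-0.0005, 0.021, 0.0334, -0.0001, 0.0001, 0.0001]
[-0.0005, 0.0291, 0.0518, -0.0001, 0.0001, 0.0001]
[-0.0005, 0.0357, 0.0707, -0.0001, 0.0001, 0.0001]
[-0.0005, 0.0405, 0.0902, -0.0001, 0.0001, 0.0001]
[-0.0004, 0.0437, 0.11, -0.0001, 0.0001, 0.0001]
[-0.0004, 0.0451, 0.1301, -0.0001, 0.0001, 0.0001]
```

>>> carry_out([
  [[0,0.011,0.016,0,0,0],[0,0.021,0.0335,0,0,0],[0,0.029,0.052,0,0,0],[0,0.0355,0.07,0,0,0],[0,0.0405,0.09,0,0,0]],
])

```text
clock: 23.35
tcp_pos: [0.4952, -0.163, 0.133]
orientation: [0.0, 0.097, 0.995, 0.001]
wrist_force: [1.9, 2.2, 6.4]
finger_gap: 0.0001
grip_force: 2.8
```

Run:
```python
from h import *
rows(*[push(t) for t in (10,5,0)])
```

```text
23.35 [ 0.4952 -0.163   0.133 ] [-0.9812  0.1932 -0.0007] [ 0.0009  0.001  -1.    ] F [1.9061 2.2174 6.4287] gap 0.00011026665239754097 2.8498250391567126 j [-0.4729  0.2767 -0.3016  0.9921  0.0013 -0.2784]
[-0.0007, -0.0013, 0.0001, 0.0002, 0.0001, 0.0002]
[-0.0007, 0.0018, 0.0199, 0.0002, 0.0001, 0.0002]
[-0.0007, 0.0032, 0.0399, 0.0002, 0.0001, 0.0002]
```

>>> carry_out([
  [[0,0.001,0.008,0,0,0],[0,0.002,0.016,0,0,0],[0,0.003,0.024,0,0,0],[0,0.003,0.031,0,0,0],[0,0.003,0.036,0,0,0]],
])

```text
clock: 23.98
tcp_pos: [0.4953, -0.1613, 0.1151]
orientation: [0.0, 0.097, 0.995, 0.001]
wrist_force: [0.7, 3.1, 5.6]
finger_gap: -0.0003
grip_force: 3.1
```

>>> carry_out([
  [[0,0,0.004,0,0,0],[0,0,0.008,0,0,0],[0,0,0.008,0,0,0]],
])

```text
clock: 24.35
tcp_pos: [0.4953, -0.1613, 0.1124]
orientation: [0.001, 0.097, 0.995, 0.001]
wrist_force: [-1.0, 6.5, 15.0]
finger_gap: -0.0
grip_force: 7.5
```

>>> carry_out([
  [[0,0,0.002,0,0,0],[0,0,0.003,0,0,0],[0,0,0.003,0,0,0],[0,0,0.003,0,0,0]],
])

```text
clock: 24.85
tcp_pos: [0.4953, -0.1613, 0.1119]
orientation: [0.001, 0.097, 0.995, 0.001]
wrist_force: [-4.6, 5.5, 22.0]
finger_gap: 0.0003
grip_force: 11.2
```

Run:
```python
from h import *
b=env.read_camera("side"); a=env.read_camera("top")
W=cloud(b).reshape(-1,3); D=(W[:,:2]-C)@np.array([[np.cos(YAW),-np.sin(YAW)],[np.sin(YAW),np.cos(YAW)]]); z=W[:,2]
for y in (-.05,-.03,-.01,.01,.03,.05,.07):
    q=(D[:,0]>-.068)&(D[:,0]<-.035)&(abs(D[:,1]-y)<.008)&(z>.05)&(z<.2); print(y,q.sum(),np.median(z[q]))
print(env.get_state()["wrist_force"])
o=np.hstack([cv2.resize(b["frame"][190:300,200:310],(400,400)),cv2.resize(a["frame"][140:240,270:370],(400,400))])
cv2.imwrite("pics/s8.png",o)
```

```text
-0.05 70 0.09329715069068789
-0.03 66 0.09373411456833317
-0.01 64 0.09316397450321434
0.01 59 0.09298906043464161
0.03 55 0.09293078849690707
0.05 52 0.09245283713692679
0.07 48 0.09246415852671497
[-3.6284  6.8914 22.8603]
```

View pics/s8.png

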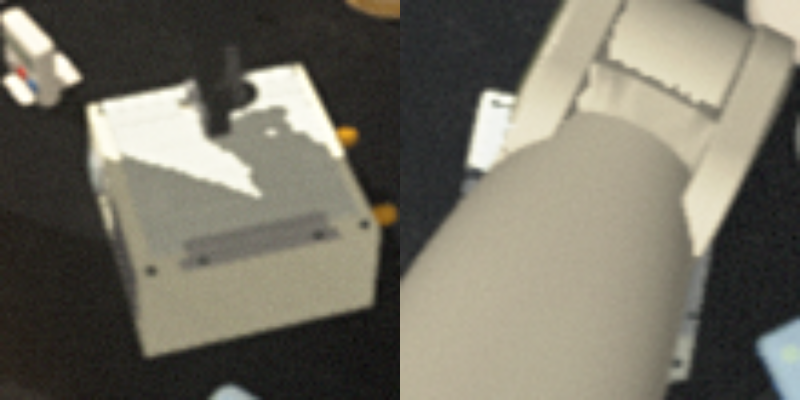

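The side view shows the hatch shut: its outer face measures 0.0925–0.0937 m all along (94 mm expected), with fingertips at (215,130) pressing it at 22 N.

```bash
python3 -c "
from workcell import env
print(env.hand_in())"
```

```text
the job is handed in; nothing more can be done
None
```

I handed the job in at about 25 s: the three canisters are in the chamber and the empty scoop is back flat where it started. The wing was within about 2° of the slot line when last measured, and the hatch is shut over it, held with about 22 N.

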